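# Open the latched cutter cabinet on the key-cutting bench

### The job

Open the small grey cutter cabinet that has the blue door: push its red sprung hook down through the slot in the cabinet's roof until the door springs ajar, then draw the door by its top lip out to the front so that it drops fully open. Leave the matching cabinet with the green door alone, hook unpressed and door shut.

Things in the scene. Friction and masses are not known exactly. Their poses are not given: they have to be found in the camera images.
- blue_cabinet: Grey steel cutter cabinet fixed to the bench, 160 mm deep (x), 180 wide (y), 180 high, with a blue drop-front door on the side facing the robot. It stands beside its green-door twin; they may swap places. Origin: centre of its underside on the bench. Its x points from the door to its back (away from the robot), y to its left side, z up. Nothing stands where the door comes down.
- blue_slot (a point): Slot in the blue-door cabinet's flat roof, 46 mm along x, 60 mm along y, with a blue painted collar. Point: centre of the slot at the roof's upper surface (180 mm above the bench), 60 mm behind the cabinet's front edge; axes as the cabinet's. In it lies the hook's flat red press pad, 40 by 54 mm, its top 8 mm below the roof's surface.
- blue_hook (a joint): How far the blue-door cabinet's red hook is pressed straight down, m: 0 up, 0.014 at its lower stop. Sprung: about 2 N to start, 5 N at the stop; it comes up when let go. From about 0.008 it frees the door (fingertips then 16 mm below the roof's surface; 22 mm at the stop).
- blue_door (a joint): Angle of the blue door, rad: 0 shut (upright), 1.45 fully open (almost flat, towards the robot). Hinged along its foot, 12 mm above the bench, 5 mm in front of the cabinet's front edge. Once freed, a spring pushes it ajar to about 0.4, where its stiff hinge holds it. Drawn out (under 3 N) past about 0.65 it sinks open by its own weight within some 2 s.
- blue_lip (a point): Middle of the top edge of the blue door's lip, 203 mm from the hinge; moves with the door. The lip, 130 wide, 8 thick, 35 mm high, continues the door upward above the roof. Ajar, it stands some 65 mm in front of the cabinet: shut fingers let into that gap 20 mm below the lip's top can push it out and down. From 40 mm below its top a steel loop, 53 mm wide, juts 33 mm inward from the door's middle.
- green_cabinet: The twin cabinet, the same in all but colour: green door and lip, green collar round the slot, red hook too. Origin and axes as for the blue one. Not to be opened.
- green_hook (a joint): How far the green-door cabinet's hook is pressed, m (0 up). Leave it.
- green_door (a joint): Angle of the green door, rad, 0 shut. Leave it.

How it is judged:
By the outcome, as a careful person would: the job done as asked, in the order asked, and still so for the second after the job is handed in, with the robot touching nothing.
It also fails if it takes over 43 s, if anything falls off the work surface, if the arm or the gripper's body presses on something with over 40 N, if the wrist force passes 120 N, or if a joint passes its speed limit or range.

### The arm

A 6-joint arm with a two-finger parallel gripper is mounted at the origin on the work surface. World frame = base frame: x ahead of the robot, y to its left, z up, the work surface at z = 0. Lengths are in m, angles in rad, forces in N, time in s.
With the tool pointing down it reaches from about 0.4 to 0.925 m from the base axis. Payload 12.5 kg.
Tool frame: the origin (TCP) lies between the finger pads; the fingertips stand ahead of it and the grasp point (between the pads) lies 3 mm ahead of it (r.finger_overhang is the z of the fingertips in the tool frame, in m); z points along the fingers, y is the line along which they close (so a half turn about z gives the same grasp; the last joint's range is limited). The gripper opens to 95 mm and grips with 3 to 60 N. Pads are 20 mm wide; open, the fingers measure 119 mm over their backs; the gripper's body (75 mm by 180 mm) begins 59 mm behind the grasp point.
Start: joints at [1.199, 0.491, 1.559, -0, 1.092, -0.106], TCP at [0.164, 0.603, 0.237] pointing down, gripper open.
Joint ranges: [-3.1, 3.1], [-0.84, 2.19], [0.05, 2.79], [-1.13, 4.28], [0.06, 2.93], [-2.69, 2.69]. Speed limits (rad/s): [2.22, 2.22, 2.79, 3.14, 3.14, 3.14].

### API

Orientations are given as a unit quaternion [w, x, y, z].
In Python, from workcell import r gives the robot as it stands.
- The arm moves only by the tool send_rows, never from a script. Its argument "motion" is one flat list of numbers, 7 for each row, row after row: the shift along the tool's x, y, z in cm, then the turn, a rotation vector about the tool's x, y, z in degrees, then the opening, from 0 (shut) to 1 (fully open). In form: [x, y, z, ax, ay, az, claw, x, y, z, ax, ay, az, claw, ...]. A call has 1 to 8 rows; each row is the pose to reach, as a shift and turn from the pose commanded when the call began, along the tool's axes at that moment; what a row does not reach only later rows make up. A row lasts 1/12 s, in which the tool goes at most 41.7 mm and 7.16 degrees, less where a joint would pass 70% of its speed; a pose out of reach is approached as far as the arm can. A call with a gripper value outside its range is refused whole. The fingers move at their own pace and stop on an object; "force" is the grip in N (left out, the last holds). Time passes only in rows, so rows that repeat a pose let the fingers close. It gives the time, the measured TCP pose, the force, the opening and the grip force at its end, in the units of the state.
- r.observe(): the state, without advancing time (a new reading comes with each control period).
- r.snapshot(name): name is "scene" or "top" or "wrist"; returns (picture, depth): 480x640x3 uint8, red, green, blue; 480x640 float32, m along the optical axis (not along the pixel's ray), 0 where there is no reading.
- r.get_calibration(name): a dict with "fx", "fy", "cx", "cy" (pixels), "origin" and "orientation" of the camera in the world. Camera axes: x right, y down, z forward; pixel columns grow to the right and rows downward; lengths in m; the calibration is good to about 2 mm. A picture is of the moment at which its call begins: read the wrist's pose just before it. get_calibration takes no time and is no camera call; for the wrist camera it gives the pose at the moment of the call.
- r.job_done(): hands the job in; it is judged then, once.
The state is a dict: "clock": time; "q": joint angles; "qd": joint speeds; "tau": joint torques, N m; "ee_pos": TCP position; "orientation": TCP orientation; "contact_force": force on the tool from outside, world axes, zero at the start; "ft_torque": the same for the moment, N m; "gripper_width": opening from 0.0 (shut) to 1.0 (fully open); "grasp_force": force on a finger pad.
Only numpy, scipy, OpenCV 4.12 (cv2) and the standard library are available. Lean on these libraries where they do the work, as an engineer would, in place of code of your own. Each camera call takes 0.05 s, during which the arm holds its last target. There are 200 camera calls.

## Working session

There is one attempt and no reset: what is moved stays moved. The work goes in short steps, Python scripts to look and compute and a tool call to move; the robot and the scene stay as the last step left them, time stands still between calls to the robot, and variables do not carry over. Pictures are saved under pics/ and viewed, at most 10 in all, crops included, and the job is handed in when it is done.

Besides the shell and the picture viewer there is one more tool, called after "Call:" by a JSON object that holds its "api" and its "payload". send_rows: Moves the arm, as the interface text tells. Its arguments: {"type":"object","properties":{"motion":{"type":"array"},"force":{"type":"number"}},"required":["motion"]}

```bash
mkdir -p pics
cat > h.py <<'E'
import numpy as np, cv2
from scipy.spatial.transform import Rotation as R
from workcell import r
def rot(q): return R.from_quat([q[1],q[2],q[3],q[0]]).as_matrix()
def pts(name,mask,depth,c):
    v,u=np.nonzero(mask&(depth>0)); d=depth[v,u]
    p=np.c_[(u-c['cx'])/c['fx']*d,(v-c['cy'])/c['fy']*d,d]
    return p@rot(c['orientation']).T+np.array(c['origin']),u,v
def masks(im):
    h=cv2.cvtColor(im,cv2.COLOR_RGB2HSV); H,S,V=cv2.split(h); s=(S>110)&(V>50)
    return dict(blue=s&(H>95)&(H<130),green=s&(H>40)&(H<85),red=s&((H<8)|(H>172)))
E
python3 - <<'E'
from h import *
o=r.observe(); print(o['ee_pos'],o['orientation'],r.finger_overhang,o['clock'])
ims=[]
for n in('scene','top'):
    c=r.get_calibration(n); im,d=r.snapshot(n); np.savez(n,im=im,d=d)
    print(n,c)
    for k,m in masks(im).items():
        P,u,v=pts(n,m,d,c)
        if len(P): print(k,len(P),'px',np.median(u),np.median(v),'min',P.min(0).round(3),'max',P.max(0).round(3),'med',np.median(P,0).round(3))
    ims.append(cv2.resize(im,(400,300)))
cv2.imwrite('pics/a.png',np.hstack(ims)[:,:,::-1])
E
```

```text
[0.1640542  0.60283016 0.2360511 ] [-1.24409252e-04  1.32486957e-01  9.91184576e-01 -5.72649170e-04] 0.022 0.0
scene {'fx': 551.8071072807571, 'fy': 551.8071072807571, 'cx': 309.2883359740945, 'cy': 238.0515698394325, 'origin': array([ 0.18055693, -0.43349839,  0.69053302]), 'orientation': array([-0.37948703,  0.82906044, -0.37615977,  0.16477929])}
blue 7503 px 231.0 224.0 min [ 0.565 -0.469 -0.754] max [1.884 0.428 0.216] med [0.623 0.119 0.102]
green 4489 px 47.0 149.0 min [ 0.494 -0.273  0.007] max [0.747 1.017 0.217] med [0.607 0.78  0.03 ]
red 3492 px 214.0 183.0 min [ 0.403 -0.461 -0.762] max [1.922 1.921 0.174] med [0.678 0.491 0.057]
top {'fx': 599.4303184004721, 'fy': 599.4303184004721, 'cx': 318.7382693668409, 'cy': 238.26693577906855, 'origin': array([ 5.19020773e-01, -6.29852499e-04,  1.21723700e+00]), 'orientation': array([-0.03079734,  0.7137852 , -0.69818519,  0.04582197])}
blue 3538 px 203.5 157.0 min [ 0.567 -0.74  -0.758] max [1.238 0.503 0.219] med [0.821 0.177 0.06 ]
green 558 px 87.5 215.0 min [ 0.582 -0.272  0.006] max [0.766 0.503 0.216] med [0.68  0.438 0.057]
red 2772 px 199.0 219.0 min [ 0.407 -0.47  -0.757] max [1.237 0.989 0.177] med [0.673 0.189 0.079]
```

View pics/a.png

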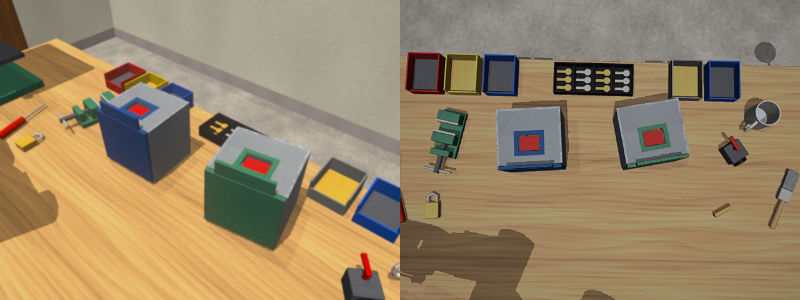

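The blue cabinet is on the left: in the 400×300 top view its pad is near (529,143), and the green cabinet's pad is near (653,137). Next I'll measure the pad, collar, lip and yaw.

Run:
```python
from h import *
for n in('top','scene'):
    f=np.load(n+'.npz'); im,d=f['im'],f['d']; c=r.get_calibration(n); M=masks(im)
    for k,lo,hi in(('red',.155,.185),('blue',.172,.19),('blue',.19,.23),('green',.172,.19),('green',.19,.23)):
        P,u,v=pts(n,M[k],d,c); s=(P[:,2]>lo)&(P[:,2]<hi)&(P[:,0]<.85)
        for side in(0,1):
            q=P[s&((P[:,1]>0.0)==side)]
            if len(q)<30: continue
            a=cv2.minAreaRect((q[:,:2]*1000).astype(np.float32)); print(n,k,lo,'left' if side else 'right',len(q),np.round(a[0],1),np.round(a[1],1),round(a[2],1),'z',q[:,2].mean().round(3),q[:,2].max().round(3))
```

```text
top red 0.155 right 677 [ 668.9 -173.7] [40.2 54.2] 11.3 z 0.171 0.177
top red 0.155 left 692 [645.  174.7] [39.9 53.6] 4.6 z 0.17 0.177
top blue 0.172 left 1183 [626.8 173.1] [107.  174.3] 4.3 z 0.179 0.189
top blue 0.19 left 379 [578.1 170.1] [  8.4 130. ] 4.4 z 0.213 0.219
top green 0.172 right 186 [ 650.6 -176.9] [106.3 174.8] 11.2 z 0.179 0.187
scene red 0.155 right 669 [ 669.2 -173.9] [35.5 54. ] 12.0 z 0.171 0.174
scene red 0.155 left 311 [645.7 178. ] [33.1 46.3] 5.2 z 0.171 0.173
scene blue 0.172 left 1164 [623.9 172.7] [109.4 178. ] 4.2 z 0.18 0.19
scene blue 0.19 left 841 [575.  167.5] [ 11.  128.5] 5.2 z 0.206 0.216
scene green 0.172 right 873 [ 648.4 -183.2] [106.5 165.5] 10.0 z 0.18 0.19
scene green 0.19 right 386 [ 601. -189.] [  9.9 123.5] 11.5 z 0.214 0.217
```

Call:
{"api": "send_rows", "payload": {"motion": [-1,-0.5,-4,0,0,-5,0,-4,-2,-6.4,0,0,-10,0,-8,-4,-6.4,0,0,-15,0,-12,-6,-6.4,0,0,-19.7,0,-16,-8,-6.4,0,0,-19.7,0,-20,-10,-6.4,0,0,-19.7,0,-23.5,-11.7,-6.4,0,0,-19.7,0,-27,-13.5,-6.4,0,0,-19.7,0]}}

```text
clock: 0.77
ee_pos: [0.385, 0.4051, 0.3005]
orientation: [-0.0, -0.039, 0.999, -0.0]
contact_force: [-0.0, 0.6, -0.0]
gripper_width: 0.497
grasp_force: 0.0
```

```bash
cat > go.py <<'E'
from h import *
import sys
o=r.observe(); M=rot(o['orientation']); t=np.array(eval(sys.argv[1]))
print(o['clock'],o['ee_pos'].round(4),'yaw x',np.degrees(np.arctan2(M[1,0],M[0,0])).round(1),'z',M[:,2].round(3),'w',o['gripper_width'],'F',np.round(o['contact_force'],1))
print('shift cm',((t-o['ee_pos'])@M*100).round(2))
E
python3 go.py .645,.1745,.30
```

```text
0.7667 [0.385  0.4051 0.3005] yaw x -175.5 z [-0. -0. -1.] w 0.49672203555787503 F [-0.   0.6 -0. ]
shift cm [-24.12 -25.02   0.05]
```

Call:
{"api": "send_rows", "payload": {"motion": [-2.9,-3,0,0,0,0,0,-5.8,-6,0,0,0,0,0,-8.7,-9,0,0,0,0,0,-11.6,-12,0,0,0,0,0,-14.5,-15,0,0,0,0,0,-17.4,-18,0,0,0,0,0,-20,-20.7,0,0,0,0,0,-22,-23,0,0,0,0,0]}}

```text
clock: 1.43
ee_pos: [0.623, 0.1922, 0.3001]
orientation: [-0.0, -0.038, 0.999, -0.0]
contact_force: [-0.7, 0.3, -0.7]
gripper_width: 0.009
grasp_force: 0.0
```

```bash
python3 - <<'E'
from h import *
c=r.get_calibration('wrist'); im,d=r.snapshot('wrist'); M=masks(im)
for k,lo,hi in(('red',.155,.185),('blue',.172,.19),('blue',.19,.23)):
    P,u,v=pts('wrist',M[k],d,c); q=P[(P[:,2]>lo)&(P[:,2]<hi)]
    if len(q)>30:
        a=cv2.minAreaRect((q[:,:2]*1000).astype(np.float32)); print(k,lo,len(q),np.round(a[0],1),np.round(a[1],1),round(a[2],1),q[:,2].mean().round(3),(u.min(),u.max(),v.min(),v.max()))
cv2.imwrite('pics/b.png',im[:,:,::-1])
E
python3 go.py .645,.1745,.23
```

```text
red 0.155 3251 [645.6 175.8] [40.3 53.8] 4.5 0.172 (np.int64(254), np.int64(591), np.int64(241), np.int64(412))
blue 0.172 4961 [626.9 174.7] [106.  173.8] 4.3 0.18 (np.int64(161), np.int64(438), np.int64(162), np.int64(406))
blue 0.19 3530 [578.8 170.6] [  8.3 129.6] 4.4 0.212 (np.int64(161), np.int64(438), np.int64(162), np.int64(406))
1.4833 [0.6257 0.1891 0.2995] yaw x -175.7 z [ 0.    -0.001 -1.   ] w 0.006971811933140918 F [ 0.3 -1.9 -1.4]
shift cm [-1.81 -1.59  6.96]
```

View pics/b.png

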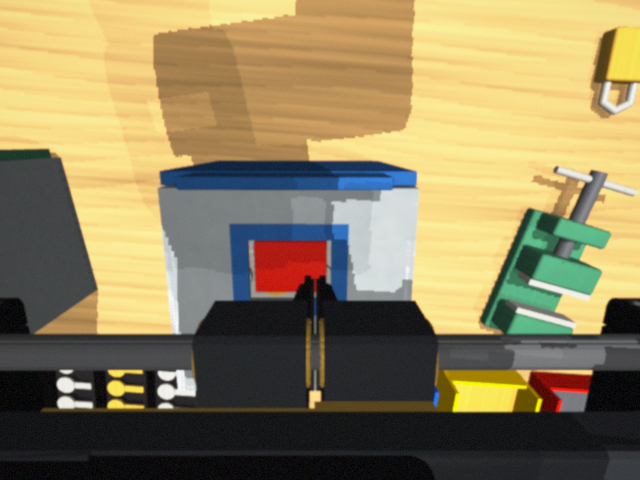

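The wrist view shows the blue collar and red pad near (290,265), with the blue lip in front at v≈175. The measured pad position agrees with the top view.

Call:
{"api": "send_rows", "payload": {"motion": [-1,-0.8,0,0,0,0,0,-1.8,-1.5,0,0,0,0,0,-1.8,-1.5,2,0,0,0,0,-1.8,-1.5,4.5,0,0,0,0,-1.8,-1.5,7,0,0,0,0,-1.8,-1.5,8,0,0,0,0,-1.8,-1.5,8,0,0,0,0,-1.8,-1.5,8,0,0,0,0]}}

```text
clock: 2.15
ee_pos: [0.6405, 0.1815, 0.2212]
orientation: [0.0, -0.039, 0.999, 0.0]
contact_force: [0.3, -0.3, 0.1]
gripper_width: 0.005
grasp_force: 0.0
```

```bash
python3 go.py .645,.1752,.181
```

```text
2.15 [0.6405 0.1815 0.2212] yaw x -175.5 z [ 0.  0. -1.] w 0.004991217283063709 F [ 0.3 -0.3  0.1]
shift cm [-0.4  -0.66  4.02]
```

Call:
{"api": "send_rows", "payload": {"motion": [-0.4,-0.65,0,0,0,0,0,-0.4,-0.65,0.5,0,0,0,0,-0.4,-0.65,1.5,0,0,0,0,-0.4,-0.65,2.3,0,0,0,0,-0.4,-0.65,3,0,0,0,0,-0.4,-0.65,3.6,0,0,0,0,-0.4,-0.65,3.9,0,0,0,0,-0.4,-0.65,3.9,0,0,0,0]}}

```text
clock: 2.82
ee_pos: [0.6447, 0.1747, 0.1811]
orientation: [-0.0, -0.039, 0.999, -0.0]
contact_force: [-0.3, -2.0, 4.1]
gripper_width: 0.005
grasp_force: 2.3
```

Call:
{"api": "send_rows", "payload": {"motion": [0,0,0,0,0,0,0,0,0,0.1,0,0,0,0,0,0,0.1,0,0,0,0,0,0,0.1,0,0,0,0,0,0,0.1,0,0,0,0]}}

```text
clock: 3.23
ee_pos: [0.6447, 0.1747, 0.1808]
orientation: [-0.0, -0.039, 0.999, -0.0]
contact_force: [-2.6, -2.6, 4.3]
gripper_width: 0.005
grasp_force: 2.4
```

```bash
cat > lip.py <<'E'
from h import *
c=r.get_calibration('top'); im,d=r.snapshot('top'); P,u,v=pts('top',masks(im)['blue'],d,c)
a=np.radians(4.4); ax=np.array([np.cos(a),np.sin(a)]); ay=np.array([-ax[1],ax[0]])
L=(P[:,:2]-[.645,.1752]); q=np.c_[L@ax,L@ay,P[:,2]]
q=q[(abs(q[:,1])<.08)&(q[:,0]<-.055)&(q[:,0]>-.35)&(q[:,2]>0)]
print('door pts (cab frame from slot)',len(q),q.min(0).round(3),q.max(0).round(3))
cv2.imwrite('pics/t.png',im[100:400,100:550,::-1])
E
python3 lip.py; python3 go.py .645,.1752,.23
```

```text
door pts (cab frame from slot) 863 [-0.152 -0.08   0.014] [-0.061 -0.014  0.2  ]
3.2833 [0.6447 0.1747 0.1808] yaw x -175.5 z [-0. -0. -1.] w 0.005337790361854225 F [-2.1 -3.3  4. ]
shift cm [-0.03  0.04 -4.92]
```

Door is ajar (lip top about 150 mm ahead of the slot, z≈0.20, consistent with 0.4 rad). Next: lift, then enter the gap to one side of the loop.

Call:
{"api": "send_rows", "payload": {"motion": [0,0,-3.5,0,0,0,0,0,0,-6.5,0,0,0,0,2,1,-7,0,0,0,0,5,2.5,-7,0,0,0,0,8,4,-7,0,0,0,0,9.6,4.4,-6,0,0,0,0,9.6,4.4,-5,0,0,0,0,9.6,4.4,-5,0,0,0,0]}}

```text
clock: 3.95
ee_pos: [0.545, 0.2116, 0.2291]
orientation: [-0.001, -0.039, 0.999, -0.0]
contact_force: [0.4, -1.2, -0.9]
gripper_width: 0.006
grasp_force: 0.0
```

```bash
python3 lip.py;  python3 -c "
from h import *
im,d=r.snapshot('wrist');cv2.imwrite('pics/w2.png',im[:,:,::-1])"; python3 go.py .5457,.2113,.20
```

```text
door pts (cab frame from slot) 527 [-0.152 -0.08   0.019] [-0.064  0.027  0.482]
4.05 [0.5465 0.2112 0.2303] yaw x -175.5 z [-0.  0. -1.] w 0.0038706401141833193 F [ 0.1  0.  -0.5]
shift cm [0.08 0.02 3.03]
```

View pics/w2.png

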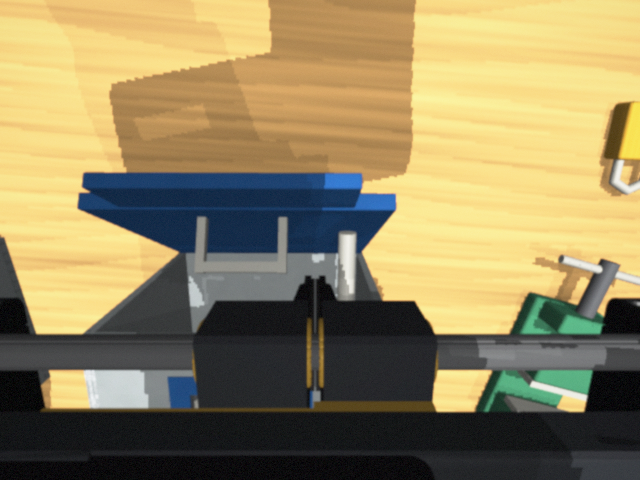

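The wrist view shows the blue door ajar with the loop at (240,245) and a white rod at (347,265) near the fingers. I'll measure the rod's position before descending.

Run:
```python
from h import *
c=r.get_calibration('wrist'); im,d=r.snapshot('wrist')
a=np.radians(4.4); ax=np.array([np.cos(a),np.sin(a)]); ay=np.array([-ax[1],ax[0]])
for (u,v) in[(347,235),(347,245),(347,265),(347,285),(240,268),(200,225),(220,176),(220,188),(350,176),(312,290)]:
    m=np.zeros(d.shape,bool); m[v,u]=1; P,_,_=pts('',m,d,c)
    if len(P): p=P[0]; L=p[:2]-[.645,.1752]; print((u,v),'cab x,y,z',(L@ax).round(3),(L@ay).round(3),p[2].round(3))
```

```text
(347, 235) cab x,y,z -0.105 0.065 0.128
(347, 245) cab x,y,z -0.098 0.065 0.127
(347, 265) cab x,y,z -0.084 0.066 0.129
(347, 285) cab x,y,z -0.07 0.066 0.128
(240, 268) cab x,y,z -0.094 0.001 0.164
(200, 225) cab x,y,z -0.117 -0.024 0.155
(220, 176) cab x,y,z -0.15 -0.001 0.194
(220, 188) cab x,y,z -0.144 -0.0 0.196
(350, 176) cab x,y,z -0.15 0.06 0.195
(312, 290) cab x,y,z -0.105 0.043 0.224
```

Call:
{"api": "send_rows", "payload": {"motion": [0,0,1.5,0,0,0,0,0,0,3,0,0,0,0,0,0,3,0,0,0,0,1,0,3,0,0,0,0,2,0,3,0,0,0,0,2.8,0,3.1,0,0,0,0,3.6,0,3.3,0,0,0,0,4.4,0,3.6,0,0,0,0]}}

```text
clock: 4.77
ee_pos: [0.5011, 0.2078, 0.1953]
orientation: [0.001, -0.039, 0.999, 0.0]
contact_force: [0.6, 0.4, 0.7]
gripper_width: 0.004
grasp_force: 0.3
```

Call:
{"api": "send_rows", "payload": {"motion": [0.8,0,0.3,0,0,0,0,1.6,0,0.7,0,0,0,0,2.4,0,1.1,0,0,0,0,3.2,0,1.5,0,0,0,0,4,0,2,0,0,0,0,4.7,0,2.4,0,0,0,0,4.7,0,2.4,0,0,0,0,4.7,0,2.4,0,0,0,0]}}

```text
clock: 5.43
ee_pos: [0.4547, 0.2041, 0.1705]
orientation: [-0.0, -0.039, 0.999, -0.0]
contact_force: [0.5, -0.6, 0.9]
gripper_width: 0.006
grasp_force: 0.0
```

```bash
python3 lip.py; python3 go.py .5457,.2113,.26
```

```text
door pts (cab frame from slot) 4358 [-0.219 -0.08   0.009] [-0.063  0.08   0.151]
5.4833 [0.4551 0.2042 0.1707] yaw x -175.5 z [ 0.  0. -1.] w 0.00390017620150953 F [ 0.5 -0.1  0.7]
shift cm [-9.09  0.   -8.93]
```

The door is past 0.8 rad and sinking. I'll lift straight up and back, and wait.

Call:
{"api": "send_rows", "payload": {"motion": [0,0,-2,0,0,0,0,0,0,-5,0,0,0,0,0,0,-8,0,0,0,0,0,0,-12,0,0,0,0,0,4,-14,0,0,0,0,0,8,-14,0,0,0,0,0,12,-14,0,0,0,0,0,15,-14,0,0,0,0]}}

```text
clock: 6.15
ee_pos: [0.4431, 0.3563, 0.3115]
orientation: [0.001, -0.039, 0.999, 0.001]
contact_force: [0.8, -0.2, -0.2]
gripper_width: 0.005
grasp_force: 0.0
```

Call:
{"api": "send_rows", "payload": {"motion": [0,2,0,0,0,0,0,0,3,0,0,0,0,0,0,3,0,0,0,0,0,0,3,0,0,0,0,0,0,3,0,0,0,0,0,0,3,0,0,0,0,0,0,3,0,0,0,0,0,0,3,0,0,0,0,0]}}

```text
clock: 6.82
ee_pos: [0.4412, 0.3828, 0.3109]
orientation: [0.0, -0.038, 0.999, 0.0]
contact_force: [-0.3, 0.5, 0.3]
gripper_width: 0.003
grasp_force: 0.0
```

Call:
{"api": "send_rows", "payload": {"motion": [0,0,0,0,0,0,0,0,0,0,0,0,0,0,0,0,0,0,0,0,0,0,0,0,0,0,0,0,0,0,0,0,0,0,0,0,0,0,0,0,0,0,0,0,0,0,0,0,0,0,0,0,0,0,0,0]}}

```text
clock: 7.48
ee_pos: [0.4409, 0.3836, 0.3106]
orientation: [0.0, -0.039, 0.999, 0.0]
contact_force: [0.3, 0.7, -0.3]
gripper_width: 0.002
grasp_force: 0.0
```

Call:
{"api": "send_rows", "payload": {"motion": [0,0,0,0,0,0,0,0,0,0,0,0,0,0,0,0,0,0,0,0,0,0,0,0,0,0,0,0,0,0,0,0,0,0,0,0,0,0,0,0,0,0,0,0,0,0,0,0,0,0,0,0,0,0,0,0]}}

```text
clock: 8.15
ee_pos: [0.4409, 0.3836, 0.3107]
orientation: [0.0, -0.039, 0.999, 0.0]
contact_force: [-0.4, 0.6, 0.5]
gripper_width: 0.007
grasp_force: 0.0
```

```bash
python3 lip.py; python3 go.py .5457,.2113,.26
```

```text
door pts (cab frame from slot) 7968 [-0.265 -0.08   0.009] [-0.065  0.08   0.045]
8.2 [0.4409 0.3836 0.3107] yaw x -175.5 z [ 0.  0. -1.] w 0.0064766332563438635 F [-0.4 -0.7 -0.7]
shift cm [ -9.1  -17.99   5.07]
```

View pics/t.png

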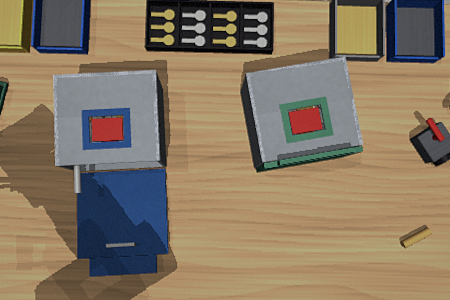

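The blue door lies flat at (122,220), with its lip 0.20 m out from the hinge (about 1.45 rad). The green cabinet is shut and untouched, and the arm is clear.

```bash
python3 -c "
from workcell import r
print(r.job_done())"
```

```text
the job is handed in; nothing more can be done
None
```

The blue cabinet's hook was pressed and its door drawn fully open (about 1.45 rad by the top camera); the green cabinet was left alone, and the job was handed in at about 8 s with the arm clear.

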